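Make up the polishing tin and the grinding tray for the tool-sharpening class

TASK

Make up two kits for the sharpening class from the stock on the grey mat: in the round tin pack the flap wheel, the felt cone and the rubber disc, shank up and standing flat on its floor side by side; in the wooden tray lay the dressing stick lengthwise and flat in the wide compartment and stand the grinding stone, shank up, in the narrow one. Set each piece down rather than dropping it, and leave the wire cup brush, the tin's lid and the gouge where they are.

Things in the scene. Friction and masses are not known exactly. Their poses are not given: they have to be found in the camera images.
- flap_wheel: Abrasive flap wheel: brown drum of radial flaps, 42 mm diameter, 24 mm high, with an 8 mm steel shank on its axis standing straight up. Loose, stands shank up on the grey stock mat (3 mm thick). Origin: centre of its underside; z: up along the shank. Shank free from 24 to 64 mm above the underside. 50 to 100 g.
- felt_cone: Felt polishing cone: cream, 42 mm diameter at the foot, tapering to 18 mm at 30 mm height, with an 8 mm steel shank on its axis standing straight up. Loose, stands shank up on the grey stock mat (3 mm thick). Origin: centre of its underside; z: up along the shank. Shank free from 30 to 64 mm above the underside. 35 to 70 g.
- rubber_disc: Rubber polishing disc: dark grey thin disc, 42 mm diameter, only 12 mm thick, with an 8 mm steel shank on its axis standing straight up. Loose, stands shank up on the grey stock mat (3 mm thick). Origin: centre of its underside; z: up along the shank. Shank free from 12 to 54 mm above the underside. 35 to 70 g.
- stone: Mounted grinding stone: pale grey narrow cylinder, 30 mm diameter, 32 mm high, with an 8 mm steel shank on its axis standing straight up. Loose, stands shank up on the grey stock mat (3 mm thick). Origin: centre of its underside; z: up along the shank. Shank free from 32 to 68 mm above the underside. 55 to 115 g.
- stick: Wheel dressing stick: plain near-black square bar, 24 x 120 x 24 mm, lying flat and loose at the robot's edge of the stock mat. Origin: centre of its underside; y along its length; z up. 110 to 225 g.
- tin: Open round aluminium tin, empty, fixed to the bench; outside 118 mm diameter and 25 mm high (rim roll included about 120 x 26), inside 112 mm diameter, floor 3 mm thick. Holds three of the 42 mm wheels side by side in a triangle; centres set 29 mm from the tin's centre at 120 degrees leave 6 to 8 mm all round. Origin: centre of its underside, z up. May stand left or right of the stock.
- tray: Empty open wooden tray, fixed to the bench, left or right of the stock, turned up to 0.6 rad; 144 (x) by 160 (y) mm, floor 5 mm thick, walls and divider 18 mm high overall. A 5 mm divider along y gives a wide compartment (x -66 to +10 mm, middle -28) and, away from the robot, a narrow one (x +15 to +66, middle +40.5), both y -74 to +74 mm. Origin: centre of its underside, z up.
- cup_brush: Wire cup brush, not wanted in either kit: steel cup with brass-coloured wires, 42 mm diameter at the foot, 24 mm high with a dark nut to 32 mm, 8 mm shank up to 64 mm; stands loose among the stock wheels. Origin: centre of its underside.
- lid: The tin's lid, a flat round aluminium disc 123 mm across, 12 mm high, lying loose on the bench beyond the stock; not needed now. Origin: centre of its underside.
- gouge: Woodturning gouge, dark wooden handle and steel blade, about 360 mm long (y, blade to +y), 27 mm high, lying loose on the bench beyond the stock; not needed. Origin: underside, middle of the handle.
Not all that is in view belongs to the job. There is more than one size of the stick; the job needs the smallest.

How it is judged:
By the outcome, as a careful person would: the job done as asked, in the order asked, and still so for the second after the job is handed in, with the robot touching nothing.
It also fails if it takes over 134 s, if anything falls off the work surface, if the arm or the gripper's body presses on something with over 40 N, if the wrist force passes 120 N, or if a joint passes its speed limit or range.

ROBOT

A 7-joint arm with a two-finger parallel gripper is mounted at the origin on the work surface. World frame = base frame: x ahead of the robot, y to its left, z up, the work surface at z = 0. Lengths are in m, angles in rad, forces in N, time in s.
With the tool pointing down it reaches from about 0.425 to 0.925 m from the base axis. Payload 6.8 kg.
Tool frame: the origin (TCP) lies where the fingers leave the gripper's body, on its centre line; the fingertips stand ctrl.tip_extent ahead of it and the grasp point (between the pads) lies 61 mm ahead of it (ctrl.tip_extent is the distance from the TCP to the fingertips, in m); z points along the fingers, y is the direction in which the jaws open and shut (so a half turn about z gives the same grasp; the last joint's range is limited). The gripper opens to 88 mm and grips with 3 to 60 N. Pads are 20 mm wide; open, the fingers measure 115 mm over their backs; the gripper's body (75 mm by 178 mm) begins 61 mm behind the grasp point.
Start: joints at [1.14, 0.477, 0.022, 1.555, -0.011, 1.109, -0.083], TCP at [0.214, -0.64, 0.303] pointing down, gripper open.
Joint ranges: [-2.96, 2.96], [-0.34, 2.1], [-1.41, 1.46], [0.24, 2.44], [-1.37, 4.51], [0.17, 1.92], [-2.96, 2.96]. Speed limits (rad/s): [2.39, 2.39, 3.14, 3.14, 3.14, 3.14, 3.14].

INTERFACE

Orientations are given as a unit quaternion [x, y, z, w].
In Python, from station import status, viewer, ctrl gives the robot as it stands. The module is installed in compiled form; this text tells all that it offers.
- The arm moves only by the tool play_rows, never from a script. Its argument "deltas" is a list of rows, each a list of 2 entries, a list of its own where there are three numbers: the shift along the tool's x, y, z in m, then the turn about the tool's z in degrees. In form: [[[tx, ty, tz], turn], ...]. A call has 1 to 10 rows; each row shifts and turns the commanded pose from where the row before left it, along the tool's axes as they then stand; what a row does not reach is not made up. A row lasts 1/12 s, in which the tool goes at most 41.7 mm and 7.16 degrees, less where a joint would pass 70% of its speed; a pose out of reach is approached as far as the arm can. A call with a gripper value outside its range is refused whole. "claw" is the opening, from 0 (shut) to 1 (fully open), set as the call begins (left out, the last holds). The fingers move at their own pace and stop on an object; the grip force is fixed at half the most. Time passes only in rows, so rows that do not move let the fingers close. It gives the time, the measured TCP pose, the force and the opening at its end, in the units of the state.
- status.sense(): the state, without advancing time (a new reading comes with each control period).
- viewer.capture(name): name is "scene" or "side" or "wrist"; returns the picture (384x512x3 uint8, red, green, blue); there is no depth.
- viewer.calibration(name): a dict with "fx", "fy", "cx", "cy" (pixels), "eye" and "attitude" of the camera in the world; the wrist camera has in their place "hand_eye" (4x4, takes a point from camera to tool coordinates, whose origin is the TCP and whose axes are the flange's). Camera axes: x right, y up, looking along -z (the intrinsics and any distortion apply to the point x, -y, -z); pixel columns grow to the right and rows downward; lengths in m; the calibration is good to about 2 mm. A picture is of the moment at which its call begins: read the wrist's pose just before it. calibration takes no time and is no camera call.
- ctrl.job_done(): hands the job in, once; it reports no verdict.
The state is a dict: "t": time; "joints": joint angles; "dq": joint speeds; "joint_torque": joint torques, N m; "tcp_pos": TCP position; "ee_rot": TCP orientation; "force": force on the tool from outside, world axes, zero at the start; "wrist_torque": the same for the moment, N m; "grip_width": opening from 0.0 (shut) to 1.0 (fully open).
Only numpy, scipy, OpenCV 4.12 (cv2) and the standard library are available. Lean on these libraries where they do the work, as an engineer would, in place of code of your own. Each camera call takes 0.05 s, during which the arm holds its last target.

## Working session

There is one attempt and no reset: what is moved stays moved. The work goes in short steps, Python scripts to look and compute and a tool call to move; the robot and the scene stay as the last step left them, time stands still between calls to the robot, and variables do not carry over. Pictures are saved under pics/ and viewed, and the job is handed in when it is done.

Besides the shell and the picture viewer there is one more tool, called after ">>>" as a command line: name --argument value ..., lists and objects as JSON in quotes. play_rows: Moves the arm, as the interface text tells. Its arguments: {"type":"object","properties":{"deltas":{"type":"array"},"claw":{"type":"number"}},"required":["deltas"]}

```bash
mkdir -p pics; ls
python3 - <<'E'
from station import status, viewer, ctrl
import cv2
print(status.sense()); print(ctrl.tip_extent)
for n in ("scene","side","wrist"):
    print(n,viewer.calibration(n))
    cv2.imwrite(f"pics/{n}0.png",viewer.capture(n)[:,:,::-1])
E
```

```text
pics
{'t': 0.0, 'joints': array([ 1.13986396,  0.477788  ,  0.02236321,  1.55642848, -0.01149985,
        1.10931241, -0.08307584]), 'dq': array([-0.00045051,  0.00159491, -0.00067866,  0.00183664, -0.00020375,
       -0.00017132, -0.00082555]), 'joint_torque': array([-6.18895065e-04, -5.82846665e+01,  1.53464522e+00, -2.72610354e+01,
       -5.42636169e-02,  1.69335853e-02,  1.59699116e-04]), 'tcp_pos': array([ 0.21398465, -0.63970454,  0.30169987]), 'ee_rot': array([ 9.86998241e-01,  1.60728514e-01, -2.16245876e-04, -8.77619183e-04]), 'force': array([-0.05655617,  0.58220501, -0.62447478]), 'wrist_torque': array([0.04932542, 0.03074232, 0.04110527]), 'grip_width': 1.0015061246928931}
0.08
scene {'fx': 397.1154082505903, 'fy': 397.1154082505903, 'cx': 249.52394452695032, 'cy': 192.5862147777011, 'eye': array([0.99635377, 0.276717  , 0.69248417]), 'attitude': array([0.16833916, 0.29161094, 0.80732804, 0.48460955])}
side {'fx': 473.38070407504597, 'fy': 473.38070407504597, 'cx': 266.1867713305701, 'cy': 188.8150981918269, 'eye': array([-0.08437109,  0.7355596 ,  0.69653664]), 'attitude': array([-0.15878429,  0.43548315,  0.83307849, -0.30186455])}
wrist {'fx': 318.6785175034933, 'fy': 318.6785175034933, 'cx': 253.90905649908737, 'cy': 192.70747765096664, 'hand_eye': array([[-1.06897065e-04,  9.55765198e-01,  2.94130711e-01,
         8.13261099e-02],
       [ 9.99999654e-01, -1.40459485e-04,  8.19850857e-04,
         3.77750421e-04],
       [ 8.24898365e-04,  2.94130697e-01, -9.55764852e-01,
        -8.25411550e-02],
       [ 0.00000000e+00,  0.00000000e+00,  0.00000000e+00,
         1.00000000e+00]])}
```

View pics/scene0.png

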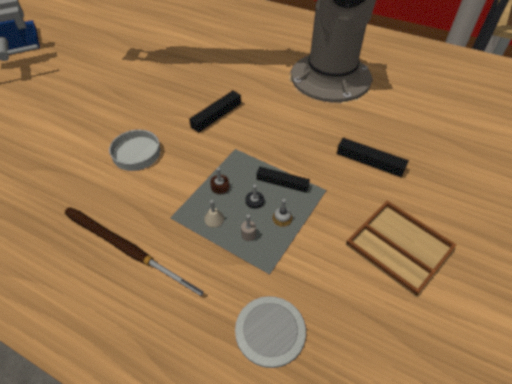

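View pics/side0.png

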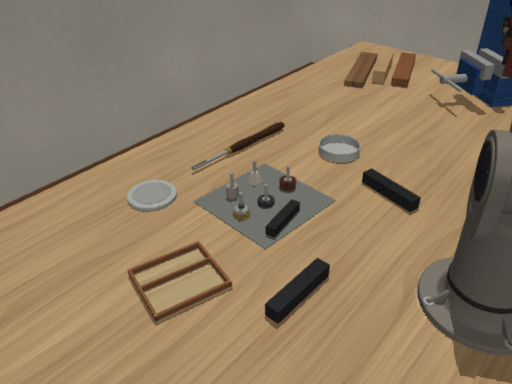

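View pics/wrist0.png

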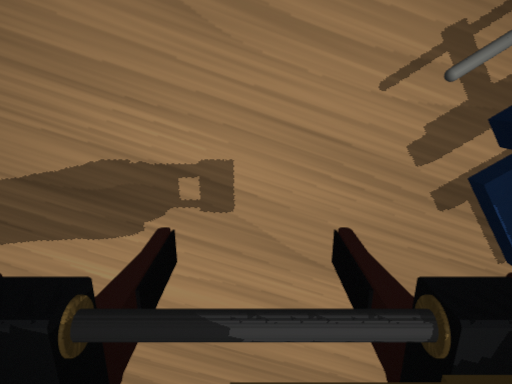

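The scene view shows the mat at about (250,210) with five wheels and the smallest stick at (283,179). The tin is at (136,150), the tray at (402,246), the lid at (270,331) and the gouge on the left. I'll enlarge both fixed views.

```bash
cat > h.py <<'E'
import numpy as np, cv2
from scipy.spatial.transform import Rotation as R
from station import status, viewer, ctrl
def cam(n,st=None):
    c=viewer.calibration(n)
    if 'eye' in c: return c,R.from_quat(c['attitude']).as_matrix(),np.array(c['eye'])
    st=st or status.sense()
    Rt=R.from_quat(st['ee_rot']).as_matrix(); H=c['hand_eye']
    return c,Rt@H[:3,:3],Rt@H[:3,3]+st['tcp_pos']
def ray(n,u,v,z,st=None):
    c,M,e=cam(n,st)
    d=M@np.array([(u-c['cx'])/c['fx'],-(v-c['cy'])/c['fy'],-1])
    return e+d*(z-e[2])/d[2]
def proj(n,p,st=None):
    c,M,e=cam(n,st)
    q=M.T@(np.array(p)-e); return np.array([c['cx']-c['fx']*q[0]/q[2],c['cy']+c['fy']*q[1]/q[2]])
def crop(src,dst,x0,y0,x1,y1,k):
    cv2.imwrite(dst,cv2.resize(cv2.imread(src)[y0:y1,x0:x1],None,fx=k,fy=k,interpolation=cv2.INTER_CUBIC))
E
python3 - <<'E'
from h import *
crop('pics/scene0.png','pics/s1.png',170,140,340,280,4.5)
crop('pics/side0.png','pics/d1.png',190,150,340,250,5)
print(proj('scene',[0,0,0]),proj('side',[0,0,0]))
for n,u,v,z in [('scene',136,150,.0),('side',339,150,.0),('scene',402,246,.018),('side',180,280,.018),('scene',219,172,.067),('side',288,168,.067)]: print(n,ray(n,u,v,z).round(3))
E
```

```text
[329.31988926  76.65553831] [479.66167727 303.31685929]
scene [ 0.511 -0.313  0.   ]
side [ 0.524 -0.322  0.   ]
scene [0.493 0.338 0.018]
side [0.472 0.336 0.018]
scene [ 0.528 -0.057  0.067]
side [ 0.514 -0.064  0.067]
```

View pics/s1.png

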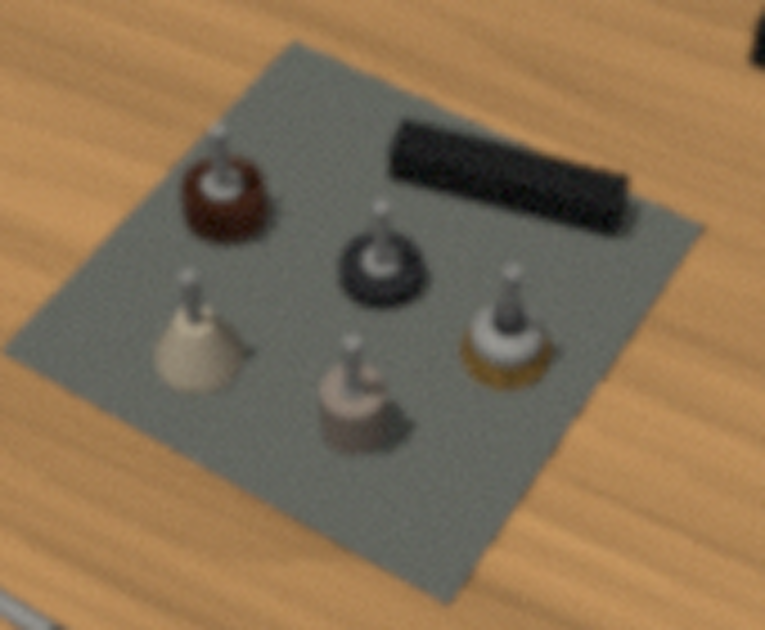

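View pics/d1.png

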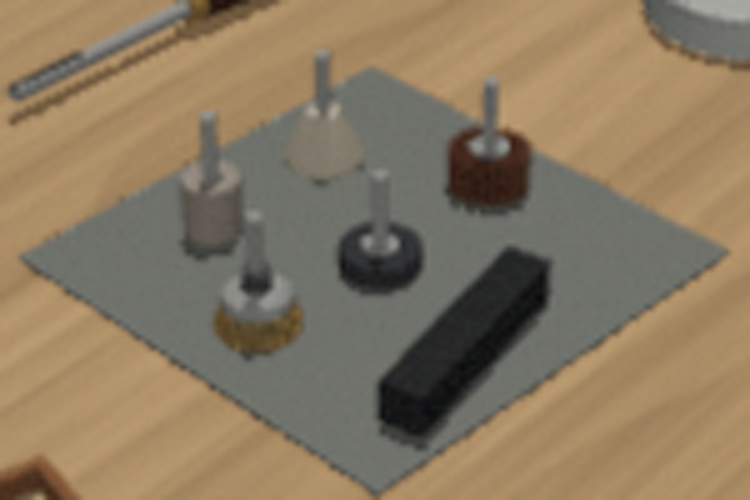

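Run:
```python
from h import *
P={'flap':(218.4,169.3,288.2,166.6,.067),'disc':(254.4,186,265.8,185.2,.057),'cone':(211.8,201.1,254.4,161.2,.067),'stone':(248,216.2,231.6,173.2,.071),'brush':(283.8,200,241,193,.067)}
for k,(a,b,c,d,z) in P.items():
    # triangulate
    A=[];B=[]
    for n,u,v in(('scene',a,b),('side',c,d)):
        e=cam(n)[2];dd=ray(n,u,v,0)-e;dd/=np.linalg.norm(dd);M=np.eye(3)-np.outer(dd,dd);A.append(M);B.append(M@e)
    X=np.linalg.lstsq(np.vstack(A),np.hstack(B),rcond=None)[0]
    print(k,ray('scene',a,b,z).round(3),ray('side',c,d,z).round(3),'tri',X.round(3))
```

```text
flap [ 0.522 -0.062  0.067] [ 0.518 -0.07   0.067] tri [ 0.518 -0.066  0.066]
disc [0.52  0.024 0.057] [0.518 0.018 0.057] tri [0.518 0.021 0.056]
cone [ 0.603 -0.029  0.067] [ 0.6   -0.035  0.067] tri [ 0.6   -0.032  0.066]
stone [0.604 0.055 0.071] [0.602 0.048 0.071] tri [0.602 0.051 0.07 ]
brush [0.533 0.098 0.067] [0.532 0.09  0.067] tri [0.531 0.095 0.067]
```

```bash
cat >> h.py <<'E'
def heading(st=None):
    st=st or status.sense(); x=R.from_quat(st['ee_rot']).as_matrix()[:,0]; return np.degrees(np.arctan2(x[1],x[0]))
def go(x,y,z):
    "tool-axis shift to reach world TCP target"
    st=status.sense(); d=np.array([x,y,z])-st['tcp_pos']; print('tcp',st['tcp_pos'].round(4),'head',round(heading(st),2),'world d',d.round(4),'tool d',(R.from_quat(st['ee_rot']).as_matrix().T@d).round(4))
E
python3 - <<'E'
from h import *
go(.55,-.32,.30)
E
```

```text
tcp [ 0.214  -0.6398  0.3019] head 18.49 world d [ 0.336   0.3198 -0.0019] tool d [ 0.4201 -0.1967  0.0021]
```

>>> play_rows --deltas '[[[0, 0, 0], 6.16], [[0, 0, 0], 6.16], [[0, 0, 0], 6.17], [[0.028, -0.0267, 0], 0], [[0.028, -0.0267, 0], 0], [[0.028, -0.0267, 0], 0], [[0.028, -0.0267, 0], 0], [[0.028, -0.0267, 0], 0], [[0.028, -0.0267, 0], 0], [[0.028, -0.0267, 0], 0]]' --claw 1

```text
t: 0.98
tcp_pos: [0.4111, -0.4516, 0.3025]
ee_rot: [1.0, 0.0, -0.0, -0.0]
force: [0.6, -0.7, 0.4]
grip_width: 0.999
```

>>> play_rows --deltas '[[[0.028, -0.0267, 0], 0], [[0.028, -0.0267, 0], 0], [[0.028, -0.0267, 0], 0], [[0.028, -0.0267, 0], 0], [[0.028, -0.0267, 0], 0], [[0, 0, 0], 0], [[0, 0, 0], 0], [[0, 0, 0], 0]]'

```text
t: 1.65
tcp_pos: [0.5496, -0.3201, 0.3023]
ee_rot: [1.0, -0.0, -0.001, 0.0]
force: [-0.2, -0.2, 0.0]
grip_width: 0.995
```

```bash
cat >> h.py <<'E'
import pickle
def snap(name):
    st=status.sense(); cv2.imwrite(f'pics/{name}.png',viewer.capture('wrist')[:,:,::-1]); pickle.dump(st,open(f'pics/{name}.pkl','wb')); print(st['t'],st['tcp_pos'].round(4),heading(st).round(2),np.abs(st['dq']).max().round(3))
def load(name): return pickle.load(open(f'pics/{name}.pkl','rb'))
E
python3 - <<'E'
from h import *
snap('w_tin')
E
```

```text
1.65 [ 0.5496 -0.3201  0.3023] -0.0 0.028
```

View pics/w_tin.png

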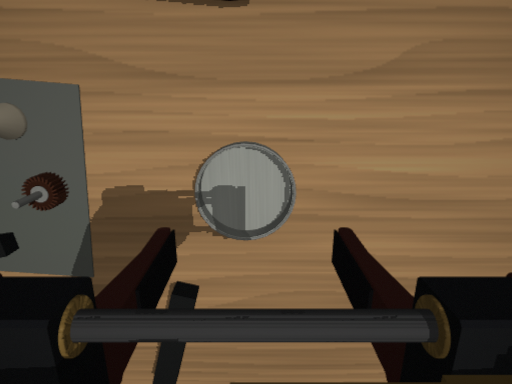

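Run:
```python
from h import *
st=load('w_tin')
c=ray('wrist',245,191,.026,st);print(c)
def draw(c):
    im=cv2.resize(cv2.imread('pics/w_tin.png')[120:260,175:315],None,fx=4,fy=4,interpolation=cv2.INTER_CUBIC)
    for r,z,col in((.060,.025,(0,0,255)),(.056,.003,(0,255,0)),(.056,.026,(255,0,0))):
        pts=[(proj('wrist',[c[0]+r*np.cos(t),c[1]+r*np.sin(t),z],st)-[175,120])*4 for t in np.linspace(0,6.28,60)]
        cv2.polylines(im,[np.int32(pts)],True,col,1)
    cv2.imwrite('pics/tinov.png',im)
draw(c)
```

```text
[ 0.52228291 -0.30976345  0.026     ]
```

View pics/tinov.png

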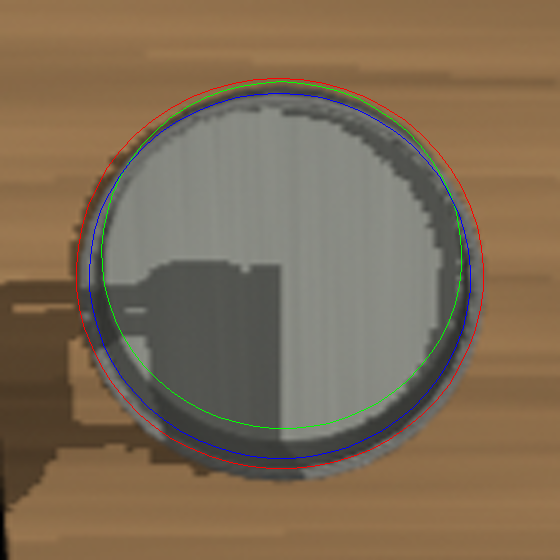

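Tin: outline about rows 141–240 and columns 194–296. After the overlay correction of +2–3 px in row, the centre is about (0.519,-0.310). Next, the mat.

>>> play_rows --deltas '[[[0, -0.0378, 0], 0], [[0, -0.0378, 0], 0], [[0, -0.0378, 0], 0], [[0, -0.0378, 0], 0], [[0, -0.0378, 0], 0], [[0, -0.0378, 0], 0], [[0, -0.0378, 0], 0], [[0, -0.0378, 0], 0], [[0, -0.0378, 0], 0]]'

```text
t: 2.45
tcp_pos: [0.5495, 0.0199, 0.3029]
ee_rot: [1.0, -0.002, 0.0, 0.0]
force: [0.4, 0.1, -0.3]
grip_width: 1.0
```

>>> play_rows --deltas '[[[0, 0, 0], 0], [[0, 0, 0], 0], [[0, 0, 0], 0]]'

```text
t: 2.7
tcp_pos: [0.5499, 0.0182, 0.3026]
ee_rot: [1.0, -0.001, -0.0, 0.001]
force: [-0.1, -0.7, -0.8]
grip_width: 1.001
```

Run:
```python
from h import *
snap('w_mat')
crop('pics/w_mat.png','pics/w_mat2.png',90,50,400,270,2.5)
```

```text
2.7 [0.5499 0.0182 0.3026] -0.15 0.018
```

View pics/w_mat2.png

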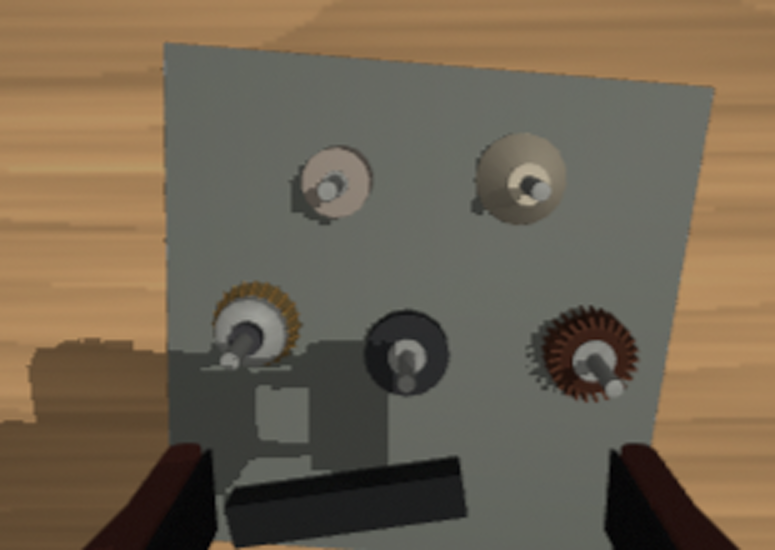

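View pics/w_mat.png

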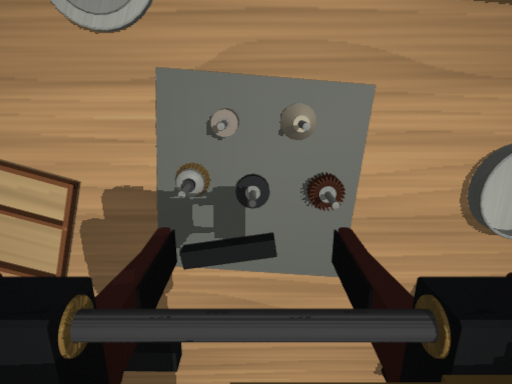

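Run:
```python
from h import *
st=load('w_mat')
for k,p in {'flap':[(335.6,205.2,.067),(328,194,.027)],'cone':[(306.4,126,.067),(301.6,123.6,.033)],'disc':[(252.4,203.6,.057),(252.4,191.2,.015)],'stone':[(221.2,126,.071),(224.8,123.2,.035)],'brush':[(181.6,194.4,.067)]}.items():
    print(k,[ray('wrist',*q,st).round(4)[:2] for q in p])
q=[ray('wrist',90+u/2.5,50+v/2.5,.027,st) for u,v in((231,505),(460,473),(467,516),(237,547))]
print(np.round(q,4)); print('c',np.mean(q,0).round(4),[np.linalg.norm(q[i]-q[i-1]).round(4) for i in range(4)])
d=q[0]-q[1]+q[3]-q[2]; print('ang of length',np.degrees(np.arctan2(d[1],d[0])))
go(.518,-.066,.3)
```

```text
flap [array([ 0.5193, -0.0684]), array([ 0.5192, -0.0693])]
cone [array([ 0.6017, -0.0338]), array([ 0.6011, -0.034 ])]
disc [array([0.5178, 0.0196]), array([0.5192, 0.0197])]
stone [array([0.6023, 0.0494]), array([0.6019, 0.0491])]
brush [array([0.5317, 0.0936])]
[[ 0.4439  0.1073  0.027 ]
 [ 0.461  -0.0067  0.027 ]
 [ 0.4374 -0.0105  0.027 ]
 [ 0.4202  0.1059  0.027 ]]
c [0.4406 0.049  0.027 ] [np.float64(0.0237), np.float64(0.1153), np.float64(0.0239), np.float64(0.1177)]
ang of length 98.46936506869362
tcp [0.55   0.0176 0.3026] head -0.22 world d [-0.032  -0.0836 -0.0026] tool d [-0.0317  0.0837  0.0027]
```

>>> play_rows --deltas '[[[-0.0103, 0.0288, 0], 0], [[-0.0103, 0.0288, 0], 0], [[-0.0103, 0.0288, 0], 0], [[0, 0, 0.035], 0], [[0, 0, 0.035], 0], [[0, 0, 0.035], 0], [[0, 0, 0.035], 0], [[0, 0, 0], 0], [[0, 0, 0], 0], [[0, 0, 0], 0]]' --claw 0.5

```text
t: 3.58
tcp_pos: [0.52, -0.0672, 0.1642]
ee_rot: [1.0, -0.001, 0.001, 0.0]
force: [0.7, 0.1, 0.1]
grip_width: 0.496
```

Run:
```python
from h import *
snap('w1'); go(.519,-.069,.110)
```

```text
3.5833 [ 0.52   -0.0672  0.1642] -0.12 0.024
tcp [ 0.5205 -0.0669  0.1648] head -0.09 world d [-0.0015 -0.0021 -0.0548] tool d [-0.0017  0.0021  0.0548]
```

View pics/w1.png

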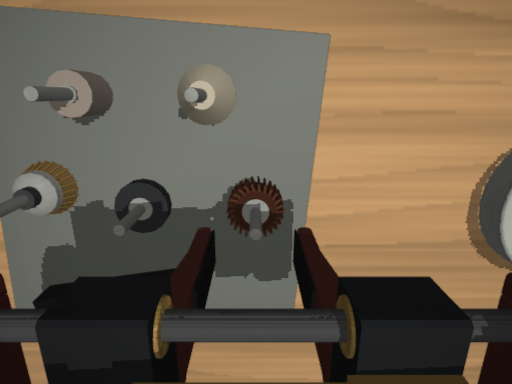

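The shank tip at (256,233) is centred between the fingertips at columns 210 and 300. I'm going down and closing.

>>> play_rows --deltas '[[[-0.001, 0.0015, 0.027], 0], [[0, 0, 0.027], 0], [[0, 0, 0], 0], [[0, 0, 0], 0]]'

```text
t: 3.97
tcp_pos: [0.5186, -0.0677, 0.1098]
ee_rot: [1.0, -0.0, 0.0, 0.0]
force: [0.3, -0.1, 0.5]
grip_width: 0.497
```

>>> play_rows --deltas '[[[0, 0, 0], 0], [[0, 0, 0], 0], [[0, 0, 0], 0], [[0, 0, 0], 0], [[0, 0, 0], 0], [[0, 0, 0], 0]]' --claw 0

```text
t: 4.47
tcp_pos: [0.5184, -0.0675, 0.109]
ee_rot: [1.0, 0.0, 0.0, 0.0]
force: [-0.1, 0.2, -0.7]
grip_width: 0.084
```

>>> play_rows --deltas '[[[0, 0, -0.015], 0], [[0, 0, -0.035], 0], [[0, 0, -0.04], 0], [[-0.0035, 0.0367, 0], 0], [[-0.0035, 0.0367, 0], 0], [[-0.0035, 0.0367, 0], 0], [[-0.0035, 0.0367, 0], 0], [[-0.0035, 0.0367, 0], 0], [[-0.0035, 0.0367, 0], 0], [[-0.0035, 0.0367, 0], 0]]'

```text
t: 5.3
tcp_pos: [0.493, -0.326, 0.1986]
ee_rot: [1.0, 0.0, -0.0, -0.0]
force: [0.9, 0.4, -1.0]
grip_width: 0.085
```

>>> play_rows --deltas '[[[0, 0, 0.03], 0], [[0, 0, 0], 0], [[0, 0, 0], 0], [[0, 0, 0], 0]]'

```text
t: 5.63
tcp_pos: [0.4942, -0.3232, 0.1691]
ee_rot: [1.0, 0.001, -0.0, -0.0]
force: [0.8, 0.3, -0.7]
grip_width: 0.086
```

Run:
```python
from h import *
snap('w2'); go(.494,-.3245,.110)
```

```text
5.6333 [ 0.4942 -0.3232  0.1691] 0.09 0.017
tcp [ 0.4946 -0.3232  0.1696] head 0.12 world d [-0.0006 -0.0013 -0.0596] tool d [-0.0007  0.0013  0.0596]
```

View pics/w2.png

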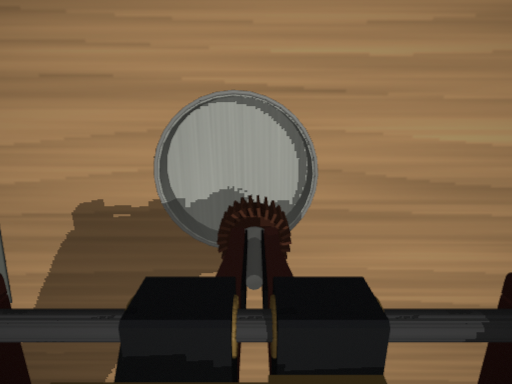

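```bash
cat >> h.py <<'E'
def tinov(name,c,out,b=(130,70,340,270)):
    st=load(name);k=3.5
    im=cv2.resize(cv2.imread(f'pics/{name}.png')[b[1]:b[3],b[0]:b[2]],None,fx=k,fy=k,interpolation=cv2.INTER_CUBIC)
    for r,z,col in((.060,.024,(0,0,255)),(.056,.003,(0,255,0)),(.056,.026,(255,0,0))):
        pts=[(proj('wrist',[c[0]+r*np.cos(t),c[1]+r*np.sin(t),z],st)-[b[0],b[1]])*k for t in np.linspace(0,6.28,60)]
        cv2.polylines(im,[np.int32(pts)],True,col,1)
    cv2.imwrite(out,im)
E
python3 - <<'E'
from h import *
tinov('w2',(.519,-.310),'pics/tv2.png')
E
```

```text
(no output)
```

View pics/tv2.png

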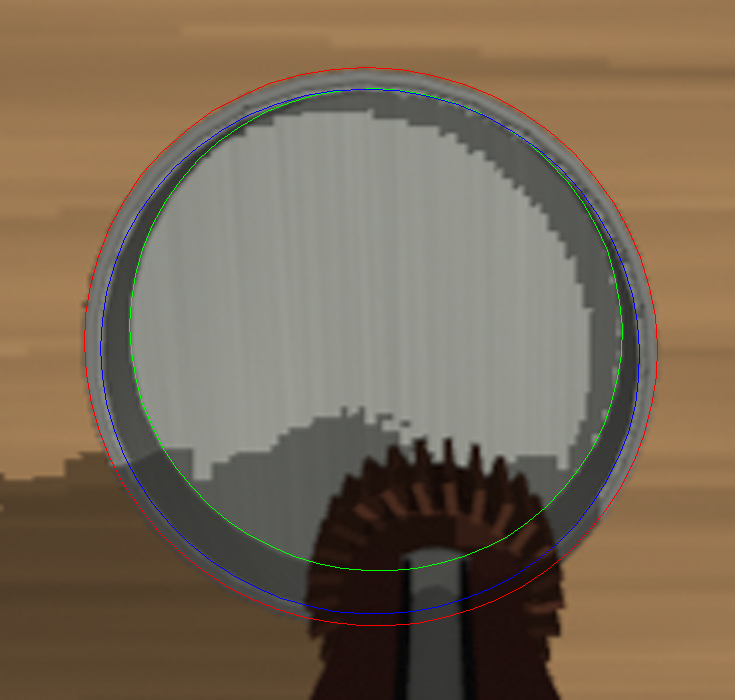

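The overlay fits the tin at (0.519,-0.310). I'm lowering now. The tin floor is at the same height as the mat, so the same TCP z applies.

>>> play_rows --deltas '[[[-0.0005, 0.001, 0.02], 0], [[0, 0, 0.02], 0], [[0, 0, 0.013], 0], [[0, 0, 0.003], 0], [[0, 0, 0], 0], [[0, 0, 0.002], 0], [[0, 0, 0], 0], [[0, 0, 0], 0]]'

```text
t: 6.35
tcp_pos: [0.4937, -0.3255, 0.1116]
ee_rot: [1.0, 0.0, 0.001, 0.0]
force: [0.0, -0.1, -1.1]
grip_width: 0.081
```

Run:
```python
from h import *
go(.494,-.3245,.1095);print(status.sense()['force'])
```

```text
tcp [ 0.4937 -0.3255  0.1116] head 0.01 world d [ 0.0003  0.001  -0.0021] tool d [ 0.0003 -0.001   0.0021]
[ 0.00614978 -0.13124323 -1.07154977]
```

>>> play_rows --deltas '[[[0, 0, 0.0015], 0], [[0, 0, 0], 0], [[0, 0, 0.0007], 0], [[0, 0, 0], 0]]'

```text
t: 6.68
tcp_pos: [0.4934, -0.3255, 0.109]
ee_rot: [1.0, -0.0, 0.0, 0.0]
force: [-2.0, -0.2, 4.3]
grip_width: 0.083
```

Contact is confirmed at +4 N, so I'm releasing.

>>> play_rows --deltas '[[[0, 0, 0], 0], [[0, 0, 0], 0], [[0, 0, 0], 0]]' --claw 0.25

```text
t: 6.93
tcp_pos: [0.4933, -0.3253, 0.1084]
ee_rot: [1.0, 0.0, 0.0, 0.0]
force: [-0.7, 0.1, -0.1]
grip_width: 0.241
```

>>> play_rows --deltas '[[[0, 0, -0.015], 0], [[0, 0, -0.035], 0], [[0, 0, -0.04], 0], [[0.0, 0, -0.01], 0], [[0, 0, 0], 0], [[0, 0, 0], 0]]'

```text
t: 7.43
tcp_pos: [0.4933, -0.3254, 0.2087]
ee_rot: [1.0, 0.0, 0.001, 0.0]
force: [0.1, -0.1, 0.3]
grip_width: 0.252
```

Run:
```python
from h import *
snap('w3'); go(.6015,-.034,.2)
```

```text
7.4333 [ 0.4933 -0.3254  0.2087] 0.0 0.034
tcp [ 0.4927 -0.325   0.2076] head 0.01 world d [ 0.1088  0.291  -0.0076] tool d [ 0.1088 -0.291   0.0076]
```

View pics/w3.png

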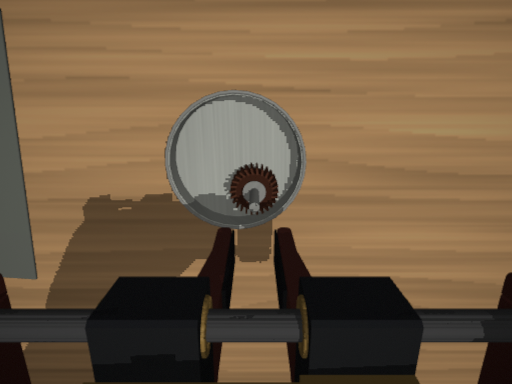

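The flap wheel stands upright in the tin at (254,190). Next is the cone.

>>> play_rows --deltas '[[[0.0136, -0.0364, 0], 0], [[0.0136, -0.0364, 0], 0], [[0.0136, -0.0364, 0], 0], [[0.0136, -0.0364, 0], 0], [[0.0136, -0.0364, 0], 0], [[0.0136, -0.0364, 0], 0], [[0.0136, -0.0364, 0], 0], [[0.0136, -0.0364, 0], 0], [[0, 0, 0.035], 0], [[0, 0, 0], 0]]' --claw 0.5

```text
t: 8.32
tcp_pos: [0.5991, -0.0303, 0.1672]
ee_rot: [1.0, 0.003, -0.005, -0.001]
force: [-1.2, -1.1, -1.8]
grip_width: 0.5
```

>>> play_rows --deltas '[[[0, 0, 0], 0], [[0, 0, 0], 0]]'

```text
t: 8.48
tcp_pos: [0.6014, -0.0354, 0.1728]
ee_rot: [1.0, -0.001, -0.001, 0.0]
force: [-1.1, -0.7, 0.7]
grip_width: 0.5
```

Run:
```python
from h import *
snap('w4'); go(.6015,-.034,.115)
```

```text
8.4833 [ 0.6014 -0.0354  0.1728] -0.09 0.028
tcp [ 0.6019 -0.0357  0.1737] head -0.12 world d [-0.0004  0.0017 -0.0587] tool d [-0.0004 -0.0017  0.0587]
```

View pics/w4.png

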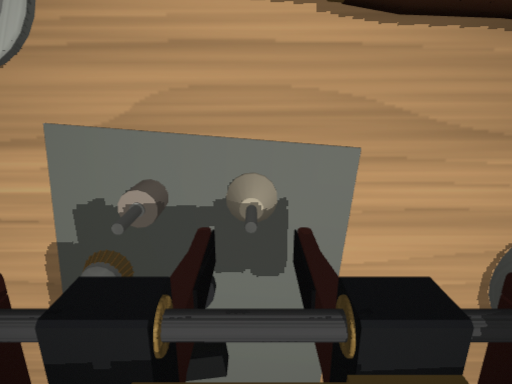

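The cone shank is at (251,222), centred between the fingers.

>>> play_rows --deltas '[[[0, -0.001, 0.025], 0], [[0, 0, 0.025], 0], [[0, 0, 0.007], 0], [[0, 0, 0], 0], [[0, 0, 0], 0]]'

```text
t: 8.95
tcp_pos: [0.6024, -0.0339, 0.1174]
ee_rot: [1.0, -0.001, 0.0, 0.0]
force: [-0.4, 0.2, 0.4]
grip_width: 0.501
```

>>> play_rows --deltas '[[[0, 0, 0], 0], [[0, 0, 0], 0], [[0, 0, 0], 0], [[0, 0, 0], 0], [[0, 0, 0], 0], [[0, 0, 0], 0]]' --claw 0

```text
t: 9.45
tcp_pos: [0.6021, -0.0331, 0.1167]
ee_rot: [1.0, 0.0, 0.0, 0.0]
force: [-0.2, 0.2, -1.1]
grip_width: 0.086
```

Run:
```python
from h import *
go(.5445,-.3245,.205)
```

```text
tcp [ 0.6021 -0.0331  0.1167] head 0.0 world d [-0.0576 -0.2914  0.0883] tool d [-0.0576  0.2914 -0.0883]
```

>>> play_rows --deltas '[[[0, 0, -0.015], 0], [[0, 0, -0.035], 0], [[-0.0072, 0.0364, -0.04], 0], [[-0.0072, 0.0364, 0], 0], [[-0.0072, 0.0364, 0], 0], [[-0.0072, 0.0364, 0], 0], [[-0.0072, 0.0364, 0], 0], [[-0.0072, 0.0364, 0], 0], [[-0.0072, 0.0364, 0], 0], [[-0.0072, 0.0364, 0], 0]]'

```text
t: 10.28
tcp_pos: [0.5454, -0.3174, 0.197]
ee_rot: [1.0, 0.0, -0.0, -0.0]
force: [0.8, -0.1, -0.6]
grip_width: 0.083
```

>>> play_rows --deltas '[[[0, 0, 0.03], 0], [[0, 0, 0], 0], [[0, 0, 0], 0], [[0, 0, 0], 0]]'

```text
t: 10.62
tcp_pos: [0.5468, -0.3145, 0.1675]
ee_rot: [1.0, 0.001, 0.0, -0.0]
force: [0.0, -0.1, 1.1]
grip_width: 0.086
```

Run:
```python
from h import *
snap('w5'); go(.5445,-.3245,.1167)
```

```text
10.6167 [ 0.5468 -0.3145  0.1675] 0.1 0.017
tcp [ 0.5473 -0.3144  0.168 ] head 0.13 world d [-0.0028 -0.0101 -0.0513] tool d [-0.0029  0.0101  0.0513]
```

View pics/w5.png

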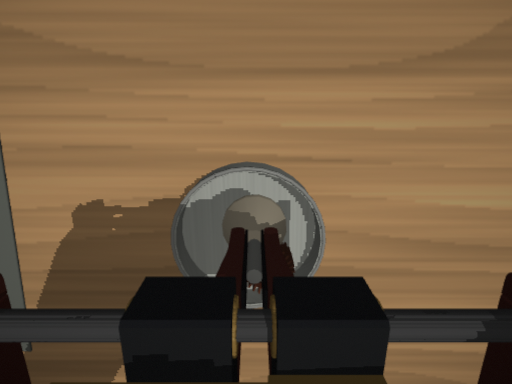

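>>> play_rows --deltas '[[[-0.0026, 0.0098, 0], 0], [[0, 0, 0], 0], [[0, 0, 0.02], 0], [[0, 0, 0.02], 0], [[0, 0, 0.006], 0], [[0, 0, 0], 0], [[0, 0, 0], 0], [[0, 0, 0], 0]]'

```text
t: 11.33
tcp_pos: [0.5442, -0.3259, 0.1222]
ee_rot: [1.0, 0.0, 0.001, 0.0]
force: [-0.1, 0.3, -0.8]
grip_width: 0.083
```

Run:
```python
from h import *
go(.5445,-.3245,.1167)
```

```text
tcp [ 0.5442 -0.3259  0.1222] head 0.0 world d [ 0.0003  0.0014 -0.0055] tool d [ 0.0003 -0.0014  0.0055]
```

>>> play_rows --deltas '[[[0, -0.001, 0.003], 0], [[0, 0, 0.0015], 0], [[0, 0, 0], 0], [[0, 0, 0.0008], 0], [[0, 0, 0], 0], [[0, 0, 0], 0]]'

```text
t: 11.83
tcp_pos: [0.5436, -0.3245, 0.1166]
ee_rot: [1.0, -0.0, 0.0, 0.0]
force: [-2.2, 1.4, 6.0]
grip_width: 0.084
```

Contact at 6 N. Releasing and rising.

>>> play_rows --deltas '[[[0, 0, 0], 0], [[0, 0, 0], 0], [[0, 0, 0], 0]]' --claw 0.25

```text
t: 12.08
tcp_pos: [0.5436, -0.3246, 0.1158]
ee_rot: [1.0, -0.0, 0.0, 0.0]
force: [1.1, 0.0, -0.2]
grip_width: 0.241
```

>>> play_rows --deltas '[[[0, 0, -0.015], 0], [[0, 0, -0.035], 0], [[0, 0, -0.04], 0], [[0.0, 0, -0.02], 0], [[0, 0, 0], 0], [[0, 0, 0], 0]]'

```text
t: 12.58
tcp_pos: [0.5441, -0.3249, 0.227]
ee_rot: [1.0, -0.0, 0.001, 0.001]
force: [-0.4, 0.4, -0.8]
grip_width: 0.246
```

Run:
```python
from h import *
snap('w6'); go(.5185,.0197,.2)
```

```text
12.5833 [ 0.5441 -0.3249  0.227 ] -0.0 0.041
tcp [ 0.5432 -0.3244  0.2254] head 0.0 world d [-0.0247  0.3441 -0.0254] tool d [-0.0247 -0.3441  0.0254]
```

View pics/w6.png

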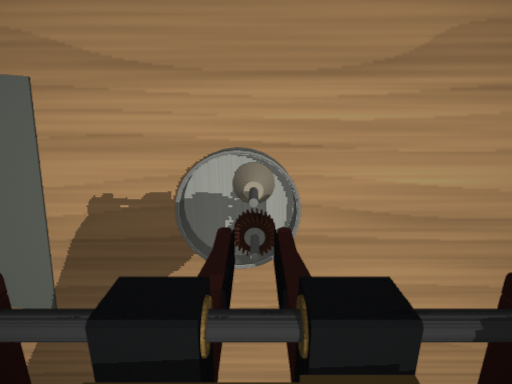

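Both stand upright in the tin, with the cone at (253,183) and the flap wheel at (255,235). Next is the disc.

>>> play_rows --deltas '[[[-0.0027, -0.0382, 0], 0], [[-0.0027, -0.0382, 0], 0], [[-0.0027, -0.0382, 0], 0], [[-0.0027, -0.0382, 0], 0], [[-0.0027, -0.0382, 0], 0], [[-0.0027, -0.0382, 0], 0], [[-0.0027, -0.0382, 0], 0], [[-0.0027, -0.0382, 0], 0], [[-0.0027, -0.0382, 0], 0], [[0, 0, 0], 0]]' --claw 0.5

```text
t: 13.47
tcp_pos: [0.5175, 0.0279, 0.2242]
ee_rot: [1.0, 0.006, -0.001, -0.002]
force: [-0.2, 0.4, 1.0]
grip_width: 0.504
```

>>> play_rows --deltas '[[[0, 0, 0.03], 0], [[0, 0, 0.027], 0], [[0, 0, 0], 0], [[0, 0, 0], 0], [[0, 0, 0], 0]]'

```text
t: 13.88
tcp_pos: [0.5192, 0.019, 0.1689]
ee_rot: [1.0, -0.0, -0.0, 0.0]
force: [-0.9, 0.4, 0.7]
grip_width: 0.499
```

Run:
```python
from h import *
snap('w7'); go(.5185,.0197,.108)
```

```text
13.8833 [0.5192 0.019  0.1689] -0.01 0.022
tcp [0.5197 0.0191 0.1695] head -0.02 world d [-0.0012  0.0006 -0.0615] tool d [-0.0013 -0.0006  0.0615]
```

View pics/w7.png

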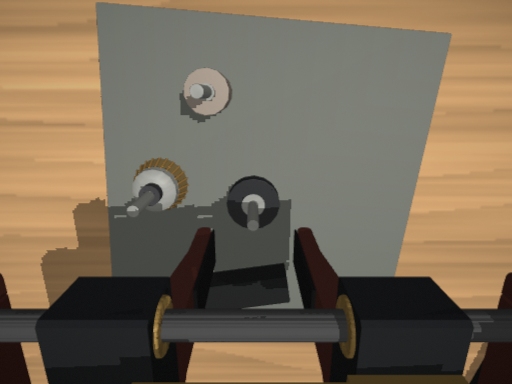

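>>> play_rows --deltas '[[[-0.001, 0, 0.025], 0], [[0, 0, 0.025], 0], [[0, 0, 0.009], 0], [[0, 0, 0], 0], [[0, 0, 0], 0]]'

```text
t: 14.35
tcp_pos: [0.5186, 0.0192, 0.1105]
ee_rot: [1.0, -0.0, 0.0, -0.0]
force: [0.3, -0.3, 0.7]
grip_width: 0.504
```

>>> play_rows --deltas '[[[0, 0, 0], 0], [[0, 0, 0], 0], [[0, 0, 0], 0], [[0, 0, 0], 0], [[0, 0, 0], 0], [[0, 0, 0], 0]]' --claw 0

```text
t: 14.85
tcp_pos: [0.5183, 0.0193, 0.11]
ee_rot: [1.0, 0.0, 0.0, -0.0]
force: [0.1, -0.5, -0.4]
grip_width: 0.085
```

Run:
```python
from h import *
go(.519,-.281,.205)
```

```text
tcp [0.5183 0.0193 0.11  ] head 0.0 world d [ 0.0007 -0.3003  0.095 ] tool d [ 0.0007  0.3003 -0.095 ]
```

>>> play_rows --deltas '[[[0, 0, -0.015], 0], [[0, 0, -0.035], 0], [[0, 0, -0.04], 0], [[0, 0.037, 0], 0], [[0, 0.037, 0], 0], [[0, 0.037, 0], 0], [[0, 0.037, 0], 0], [[0, 0.037, 0], 0], [[0, 0.037, 0], 0], [[0, 0.037, 0], 0]]'

```text
t: 15.68
tcp_pos: [0.5177, -0.2415, 0.1997]
ee_rot: [1.0, 0.0, -0.0, -0.0]
force: [-0.2, 0.4, -1.0]
grip_width: 0.081
```

>>> play_rows --deltas '[[[0.0007, 0.041, 0], 0], [[0, 0, 0], 0], [[0, 0, 0], 0], [[0, 0, 0], 0]]'

```text
t: 16.02
tcp_pos: [0.5187, -0.2802, 0.1994]
ee_rot: [1.0, -0.0, -0.0, -0.0]
force: [-0.5, 0.2, -0.6]
grip_width: 0.079
```

Run:
```python
from h import *
snap('w8'); go(.519,-.281,.11)
tinov('w8',(.519,-.310),'pics/tv8.png')
```

```text
16.0167 [ 0.5187 -0.2802  0.1994] -0.01 0.023
tcp [ 0.519  -0.2792  0.1994] head 0.09 world d [-0.     -0.0018 -0.0894] tool d [-0.      0.0019  0.0894]
```

View pics/w8.png

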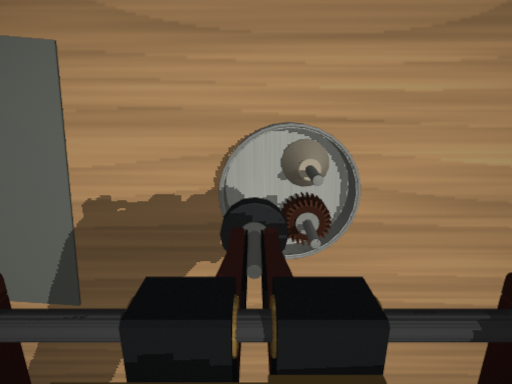

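Run:
```python
from h import *
st=load('w8')
print(ray('wrist',318,180,.067,st),ray('wrist',316,244,.067,st),ray('wrist',309,168,.033,st),ray('wrist',307,224,.027,st))
```

```text
[ 0.54316889 -0.32476375  0.067     ] [ 0.49405944 -0.32617876  0.067     ] [ 0.5440435  -0.32401863  0.033     ] [ 0.49330149 -0.32584919  0.027     ]
```

The placed wheels measure (0.544,-0.324) and (0.494,-0.326), as planned. Lowering the disc.

>>> play_rows --deltas '[[[0, 0.001, 0.03], 0], [[0, 0, 0.025], 0], [[0, 0, 0.02], 0], [[0, 0, 0.008], 0], [[0, 0, 0], 0], [[0, 0, 0], 0], [[0, 0, 0], 0]]'

```text
t: 16.65
tcp_pos: [0.5199, -0.2815, 0.1181]
ee_rot: [1.0, 0.0, 0.001, 0.0]
force: [0.2, -0.6, 0.3]
grip_width: 0.086
```

Run:
```python
from h import *
go(.519,-.281,.11)
```

```text
tcp [ 0.5199 -0.2815  0.1181] head 0.06 world d [-0.0009  0.0005 -0.0081] tool d [-0.0009 -0.0005  0.0081]
```

>>> play_rows --deltas '[[[0, 0, 0.004], 0], [[0, 0, 0.003], 0], [[0, 0, 0], 0], [[0, 0, 0.0012], 0], [[0, 0, 0], 0], [[0, 0, 0], 0]]'

```text
t: 17.15
tcp_pos: [0.5193, -0.2819, 0.1099]
ee_rot: [1.0, -0.0, 0.0, 0.0]
force: [-2.8, 2.0, 8.9]
grip_width: 0.08
```

>>> play_rows --deltas '[[[0, 0, 0], 0], [[0, 0, 0], 0], [[0, 0, 0], 0]]' --claw 0.25

```text
t: 17.4
tcp_pos: [0.5189, -0.2818, 0.1086]
ee_rot: [1.0, -0.0, 0.0, 0.0]
force: [0.5, 0.5, 0.5]
grip_width: 0.237
```

>>> play_rows --deltas '[[[0, 0, -0.015], 0], [[0, 0, -0.035], 0], [[0, 0, -0.04], 0], [[0.0, 0, -0.03], 0], [[0, 0, 0], 0], [[0, 0, 0], 0]]'

```text
t: 17.9
tcp_pos: [0.5197, -0.2822, 0.2304]
ee_rot: [1.0, -0.0, 0.002, 0.001]
force: [0.4, -0.0, -0.3]
grip_width: 0.246
```

Run:
```python
from h import *
snap('w9'); go(.5,.33,.30)
```

```text
17.9 [ 0.5197 -0.2822  0.2304] -0.01 0.047
tcp [ 0.5188 -0.2818  0.2286] head -0.01 world d [-0.0188  0.6118  0.0714] tool d [-0.0188 -0.6118 -0.0716]
```

View pics/w9.png

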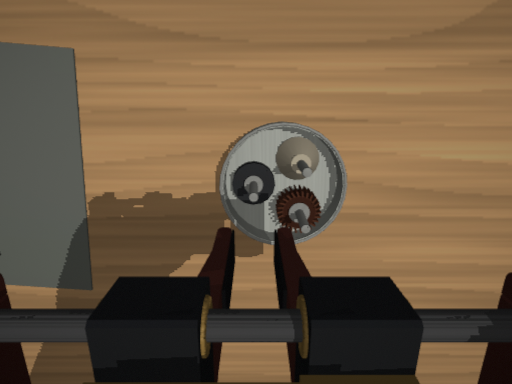

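The tin kit is complete, with disc, cone and flap wheel all upright. Next I'll view the tray.

>>> play_rows --deltas '[[[0, 0, -0.036], 0], [[0, 0, -0.036], 0], [[0, -0.038, 0], 0], [[0, -0.038, 0], 0], [[0, -0.038, 0], 0], [[0, -0.038, 0], 0], [[0, -0.038, 0], 0], [[0, -0.038, 0], 0], [[0, -0.038, 0], 0], [[0, -0.038, 0], 0]]'

```text
t: 18.78
tcp_pos: [0.5177, 0.0239, 0.2986]
ee_rot: [1.0, -0.0, -0.002, 0.0]
force: [0.1, -0.4, 1.1]
grip_width: 0.249
```

>>> play_rows --deltas '[[[0, -0.038, 0], 0], [[0, -0.038, 0], 0], [[0, -0.038, 0], 0], [[0, -0.038, 0], 0], [[0, -0.038, 0], 0], [[0, -0.038, 0], 0], [[0, -0.038, 0], 0], [[0, 0, 0], 0], [[0, 0, 0], 0], [[0, 0, 0], 0]]'

```text
t: 19.62
tcp_pos: [0.5185, 0.2872, 0.2986]
ee_rot: [1.0, 0.0, -0.001, 0.001]
force: [0.6, -1.2, 0.7]
grip_width: 0.251
```

Run:
```python
from h import *
snap('w10')
```

```text
19.6167 [0.5185 0.2872 0.2986] 0.0 0.025
```

View pics/w10.png

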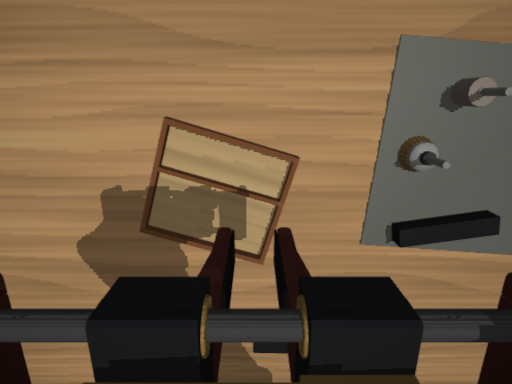

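```bash
cat >> h.py <<'E'
def trayov(name,c,th,out,b,k=4):
    st=load(name)
    im=cv2.resize(cv2.imread(f'pics/{name}.png')[b[1]:b[3],b[0]:b[2]],None,fx=k,fy=k,interpolation=cv2.INTER_CUBIC)
    C,S=np.cos(th),np.sin(th)
    for x0,x1,y,z,col in((-.072,.072,.080,.018,(0,0,255)),(-.066,.010,.074,.018,(255,0,0)),(.015,.066,.074,.018,(255,0,0)),(-.066,.010,.074,.005,(0,255,0)),(.015,.066,.074,.005,(0,255,0))):
        pts=[(proj('wrist',[c[0]+C*a-S*d,c[1]+S*a+C*d,z],st)-[b[0],b[1]])*k for a,d in((x0,-y),(x1,-y),(x1,y),(x0,y))]
        cv2.polylines(im,[np.int32(pts)],True,col,1)
    cv2.imwrite(out,im)
E
python3 - <<'E'
from h import *
st=load('w10')
q=np.array([ray('wrist',u,v,.018,st) for u,v in((165,117),(299,157),(263,263),(140,232))])
print(q.round(4));print([np.linalg.norm(q[i]-q[i-1]).round(4) for i in range(4)])
c=q.mean(0);d=q[0]-q[1]+q[3]-q[2];th=np.arctan2(d[1],d[0])-np.pi/2;print(c,th)
trayov('w10',c,th,'pics/tr10.png',(125,100,315,275))
E
```

```text
[[0.5753 0.3853 0.018 ]
 [0.5304 0.2346 0.018 ]
 [0.393  0.275  0.018 ]
 [0.4364 0.4278 0.018 ]]
[np.float64(0.1453), np.float64(0.1572), np.float64(0.1431), np.float64(0.1588)]
[0.48377458 0.33067649 0.018     ] -0.28330946041664795
```

View pics/tr10.png

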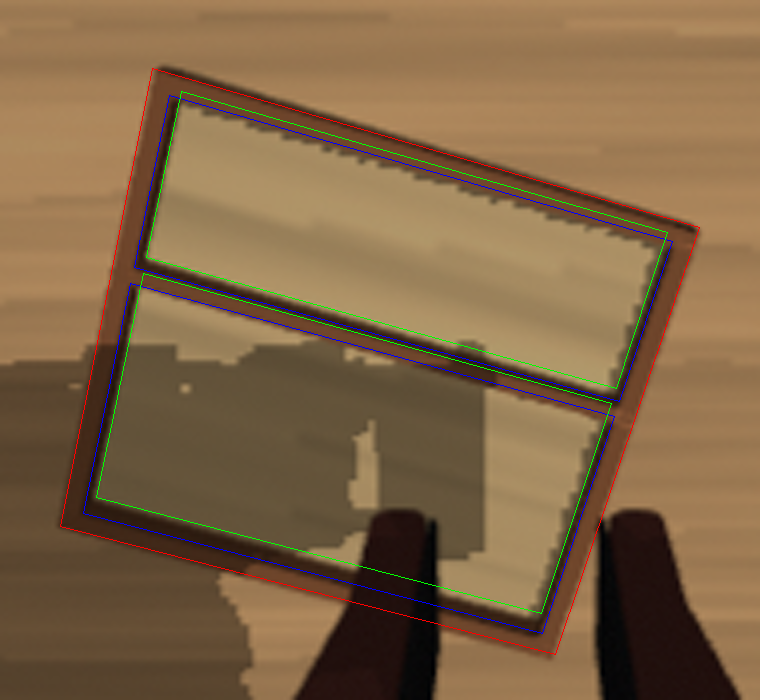

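Tray: centre (0.4835,0.3305), turned by -0.283 rad; the overlay matches. For the stick I'm turning the hand to heading 98.5° (−98.5° about tool z).

>>> play_rows --deltas '[[[0, 0, 0], -7], [[0, 0, 0], -7], [[0, 0, 0], -7], [[0, 0, 0], -7], [[0, 0, 0], -7], [[0, 0, 0], -7], [[0, 0, 0], -7], [[0, 0, 0], -7], [[0, 0, 0], -7], [[0, 0, 0], -7]]' --claw 0.5

```text
t: 20.5
tcp_pos: [0.5194, 0.2858, 0.2999]
ee_rot: [0.818, 0.575, -0.001, 0.001]
force: [-0.2, -0.3, -0.0]
grip_width: 0.499
```

>>> play_rows --deltas '[[[0, 0, 0], -7], [[0, 0, 0], -7], [[0, 0, 0], -7], [[0, 0, 0], -7], [[0, 0, 0], -0.5], [[0, 0, 0], 0], [[0, 0, 0], 0], [[0, 0, 0], 0]]'

```text
t: 21.17
tcp_pos: [0.519, 0.2876, 0.3004]
ee_rot: [0.654, 0.756, -0.0, 0.0]
force: [0.1, 0.3, -0.1]
grip_width: 0.499
```

Run:
```python
from h import *
go(.4406,.049,.25); print(status.sense()['joints'].round(2))
```

```text
tcp [0.519  0.2876 0.3004] head 98.31 world d [-0.0784 -0.2386 -0.0504] tool d [-0.2247 -0.1121  0.0505]
[-0.05  0.44 -0.74  1.72  0.33  1.11 -0.75]
```

>>> play_rows --deltas '[[[-0.0321, -0.016, 0.0072], 0], [[-0.0321, -0.016, 0.0072], 0], [[-0.0321, -0.016, 0.0072], 0], [[-0.0321, -0.016, 0.0072], 0], [[-0.0321, -0.016, 0.0072], 0], [[-0.0321, -0.016, 0.0072], 0], [[-0.0321, -0.016, 0.0072], 0], [[0, 0, 0], 0], [[0, 0, 0], 0], [[0, 0, 0], 0]]'

```text
t: 22.0
tcp_pos: [0.4418, 0.0499, 0.2506]
ee_rot: [0.653, 0.757, 0.001, 0.0]
force: [-0.2, 0.3, 0.3]
grip_width: 0.494
```

Run:
```python
from h import *
snap('w11');go(.4406,.049,.15); print(status.sense()['joints'].round(2))
```

```text
22.0 [0.4418 0.0499 0.2506] 98.43 0.022
tcp [0.4419 0.0506 0.2507] head 98.53 world d [-0.0013 -0.0016 -0.1007] tool d [-0.0014 -0.0017  0.1007]
[ 0.4   0.24 -0.73  2.1   0.2   0.87 -0.3 ]
```

View pics/w11.png

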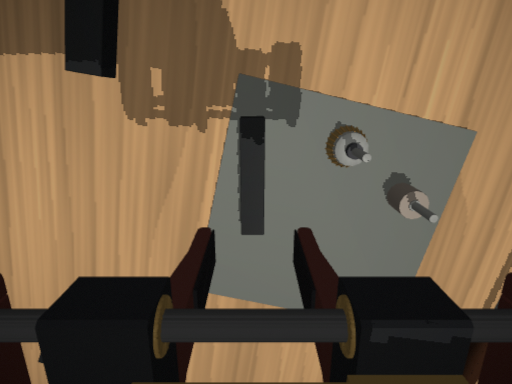

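Run:
```python
from h import *
crop('pics/w11.png','pics/w11c.png',200,95,310,250,4)
```

```text
(no output)
```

View pics/w11c.png

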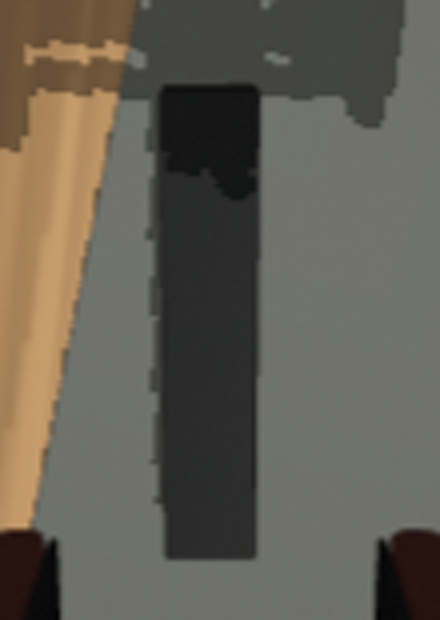

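Run:
```python
from h import *
st=load('w11')
q=np.array([ray('wrist',200+u/4,95+v/4,.027,st) for u,v in((161,90),(259,90),(256,558),(164,558))])
print(q.round(4),q.mean(0),[np.linalg.norm(q[i]-q[i-1]).round(4) for i in range(4)])
d=q[0]-q[3]+q[1]-q[2];print(np.degrees(np.arctan2(d[1],d[0])))
go(q.mean(0)[0],q.mean(0)[1],.089)
```

```text
[[ 0.4208  0.108   0.027 ]
 [ 0.4435  0.1113  0.027 ]
 [ 0.4614 -0.0067  0.027 ]
 [ 0.4376 -0.0102  0.027 ]] [0.44080216 0.05058962 0.027     ] [np.float64(0.1194), np.float64(0.023), np.float64(0.1194), np.float64(0.0241)]
98.34939151875156
tcp [0.4419 0.0506 0.2507] head 98.53 world d [-0.0011 -0.     -0.1617] tool d [ 1.000e-04 -1.400e-03  1.617e-01]
```

>>> play_rows --deltas '[[[0, -0.001, 0.035], 0], [[0, 0, 0.035], 0], [[0, 0, 0.035], 0], [[0, 0, 0.03], 0], [[0, 0, 0.018], 0], [[0, 0, 0], 0], [[0, 0, 0], 0], [[0, 0, 0], 0]]'

```text
t: 22.72
tcp_pos: [0.4414, 0.0506, 0.0982]
ee_rot: [0.652, 0.758, 0.001, 0.0]
force: [0.6, -0.1, 0.1]
grip_width: 0.503
```

Run:
```python
from h import *
go(.4408,.0500,.088)
```

```text
tcp [0.4414 0.0506 0.0982] head 98.57 world d [-0.0006 -0.0006 -0.0102] tool d [-0.0005 -0.0007  0.0102]
```

>>> play_rows --deltas '[[[0, -0.0005, 0.01], 0], [[0, 0, 0], 0], [[0, 0, 0], 0]]'

```text
t: 22.97
tcp_pos: [0.44, 0.0492, 0.0874]
ee_rot: [0.653, 0.758, 0.0, 0.0]
force: [-0.1, 0.1, 0.1]
grip_width: 0.5
```

>>> play_rows --deltas '[[[0, 0, 0], 0], [[0, 0, 0], 0], [[0, 0, 0], 0], [[0, 0, 0], 0], [[0, 0, 0], 0], [[0, 0, 0], 0]]' --claw 0

```text
t: 23.47
tcp_pos: [0.4401, 0.0492, 0.0873]
ee_rot: [0.653, 0.758, 0.0, 0.0]
force: [-0.5, -1.1, 3.6]
grip_width: 0.273
```

Run:
```python
from h import *
go(.4408,.0500,.088)
```

```text
tcp [0.4401 0.0492 0.0873] head 98.49 world d [0.0007 0.0008 0.0007] tool d [ 0.0007  0.0009 -0.0007]
```

The stick is gripped at 0.273 × 88 = 24 mm. Lifting, then turning +24.7°.

>>> play_rows --deltas '[[[0, 0, -0.01], 0], [[0, 0, -0.025], 0], [[0, 0, -0.035], 0], [[0, 0, -0.035], 0], [[0, 0, 0], 6.2], [[0, 0, 0], 6.2], [[0, 0, 0], 6.2], [[0, 0, 0], 6.1], [[0, 0, 0], 0], [[0, 0, 0], 0]]'

```text
t: 24.3
tcp_pos: [0.4395, 0.0493, 0.1923]
ee_rot: [0.799, 0.602, -0.0, 0.0]
force: [0.4, 0.1, -1.1]
grip_width: 0.272
```

Run:
```python
from h import *
go(.4566,.338,.193); print(status.sense()['grip_width'])
```

```text
tcp [0.4395 0.0493 0.1923] head 74.0 world d [0.0171 0.2887 0.0007] tool d [ 0.2822 -0.0631 -0.0007]
0.2723929172985963
```

>>> play_rows --deltas '[[[0.0314, -0.007, 0], 0], [[0.0314, -0.007, 0], 0], [[0.0314, -0.007, 0], 0], [[0.0314, -0.007, 0], 0], [[0.0314, -0.007, 0], 0], [[0.0314, -0.007, 0], 0], [[0.0314, -0.007, 0], 0], [[0.0314, -0.007, 0], 0], [[0.0314, -0.007, 0], 0], [[0, 0, 0], 0]]'

```text
t: 25.13
tcp_pos: [0.4567, 0.3456, 0.1929]
ee_rot: [0.797, 0.604, 0.002, -0.003]
force: [-1.1, 1.0, -1.9]
grip_width: 0.271
```

>>> play_rows --deltas '[[[0, 0, 0], 0], [[0, 0, 0], 0]]'

```text
t: 25.3
tcp_pos: [0.4579, 0.3374, 0.1916]
ee_rot: [0.799, 0.601, -0.001, 0.0]
force: [0.4, -1.1, -2.2]
grip_width: 0.271
```

Run:
```python
from h import *
snap('w12'); go(.4566,.338,.0893)
trayov('w12',(.4835,.3305),-.283,'pics/tr12.png',(60,20,500,384),1.8)
```

```text
25.3 [0.4579 0.3374 0.1916] 73.92 0.02
tcp [0.4582 0.3367 0.1916] head 73.83 world d [-0.0016  0.0013 -0.1023] tool d [ 0.001  -0.0018  0.1023]
```

View pics/tr12.png

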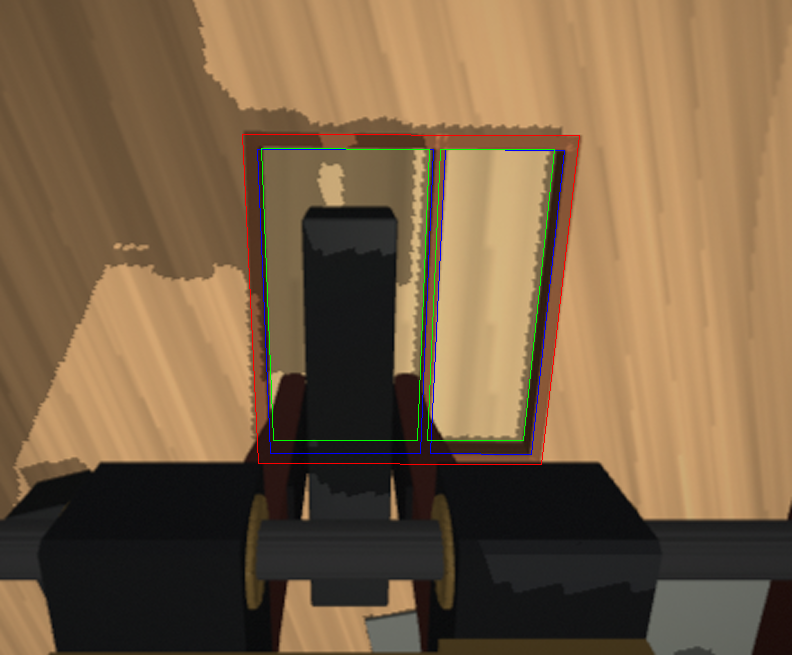

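The tray overlay fits well and the stick is aligned with the wide compartment. Lowering.

>>> play_rows --deltas '[[[0.001, -0.0015, 0.03], 0], [[0, 0, 0.03], 0], [[0, 0, 0.02], 0], [[0, 0, 0.012], 0], [[0, 0, 0], 0], [[0, 0, 0], 0], [[0, 0, 0], 0]]'

```text
t: 25.93
tcp_pos: [0.4578, 0.3398, 0.1014]
ee_rot: [0.8, 0.6, 0.001, -0.0]
force: [0.2, 0.1, -2.2]
grip_width: 0.267
```

Run:
```python
from h import *
go(.4566,.338,.0893)
```

```text
tcp [0.4578 0.3398 0.1014] head 73.78 world d [-0.0012 -0.0018 -0.0121] tool d [-0.0021 -0.0006  0.0121]
```

>>> play_rows --deltas '[[[-0.001, -0.0005, 0.007], 0], [[0, 0, 0.003], 0], [[0, 0, 0], 0], [[0, 0, 0.0015], 0], [[0, 0, 0], 0], [[0, 0, 0], 0]]'

```text
t: 26.43
tcp_pos: [0.4563, 0.3388, 0.0894]
ee_rot: [0.8, 0.6, 0.0, 0.0]
force: [-2.1, -2.6, 4.3]
grip_width: 0.272
```

>>> play_rows --deltas '[[[0, 0, 0], 0], [[0, 0, 0], 0], [[0, 0, 0], 0]]' --claw 0.4

```text
t: 26.68
tcp_pos: [0.4565, 0.3391, 0.0889]
ee_rot: [0.8, 0.6, 0.0, -0.0]
force: [0.5, 0.4, 0.3]
grip_width: 0.396
```

>>> play_rows --deltas '[[[0, 0, -0.015], 0], [[0, 0, -0.035], 0], [[0, 0, -0.04], 0], [[0, 0, -0.04], 0], [[0, 0, 0], 0], [[0, 0, 0], 0], [[0, 0, 0], 0]]'

```text
t: 27.27
tcp_pos: [0.4562, 0.3384, 0.2183]
ee_rot: [0.8, 0.6, -0.0, 0.0]
force: [0.5, 0.6, -0.2]
grip_width: 0.4
```

Run:
```python
from h import *
snap('w13'); go(.602,.0493,.215)
```

```text
27.2667 [0.4562 0.3384 0.2183] 73.79 0.028
tcp [0.4559 0.338  0.2174] head 73.8 world d [ 0.1461 -0.2887 -0.0024] tool d [-0.2365  0.2209  0.0026]
```

View pics/w13.png

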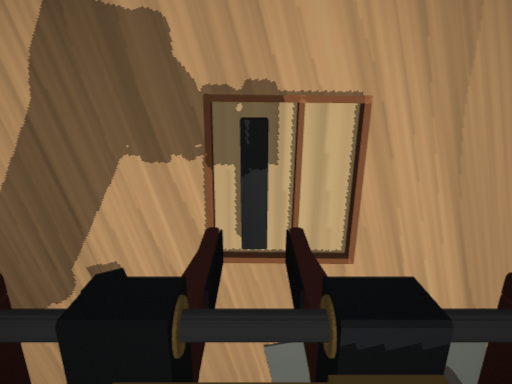

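The stick lies flat in the wide compartment (about col 254, rows 118–250). Next is the stone.

>>> play_rows --deltas '[[[-0.0263, 0.0245, 0], 0], [[-0.0263, 0.0245, 0], 0], [[-0.0263, 0.0245, 0], 0], [[-0.0263, 0.0245, 0], 0], [[-0.0263, 0.0245, 0], 0], [[-0.0263, 0.0245, 0], 0], [[-0.0263, 0.0245, 0], 0], [[-0.0263, 0.0245, 0], 0], [[-0.0263, 0.0245, 0], 0], [[0, 0, 0], 0]]' --claw 0.5

```text
t: 28.15
tcp_pos: [0.604, 0.0406, 0.2159]
ee_rot: [0.803, 0.596, -0.002, 0.001]
force: [0.9, -1.2, -0.8]
grip_width: 0.503
```

>>> play_rows --deltas '[[[0, 0, 0.035], 0], [[0, 0, 0], 0], [[0, 0, 0], 0], [[0, 0, 0], 0]]'

```text
t: 28.48
tcp_pos: [0.6014, 0.0508, 0.1833]
ee_rot: [0.799, 0.601, -0.001, -0.001]
force: [-0.3, 1.1, 0.5]
grip_width: 0.499
```

Run:
```python
from h import *
snap('w14'); go(.602,.0493,.118)
```

```text
28.4833 [0.6014 0.0508 0.1833] 73.88 0.024
tcp [0.6019 0.0509 0.1841] head 73.88 world d [ 0.0001 -0.0016 -0.0661] tool d [-0.0016  0.0005  0.0661]
```

View pics/w14.png

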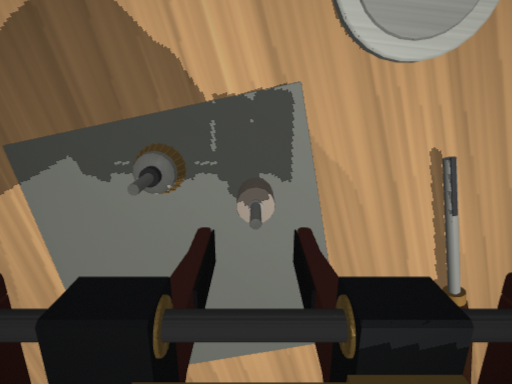

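The stone's shank at (256,222) is centred between the fingers.

>>> play_rows --deltas '[[[-0.001, 0, 0.03], 0], [[0, 0, 0.025], 0], [[0, 0, 0.009], 0], [[0, 0, 0], 0], [[0, 0, 0], 0]]'

```text
t: 28.95
tcp_pos: [0.6021, 0.0495, 0.1205]
ee_rot: [0.799, 0.601, 0.0, 0.0]
force: [0.1, 0.3, -0.1]
grip_width: 0.5
```

>>> play_rows --deltas '[[[0, 0, 0], 0], [[0, 0, 0], 0], [[0, 0, 0], 0], [[0, 0, 0], 0], [[0, 0, 0], 0], [[0, 0, 0], 0]]' --claw 0

```text
t: 29.45
tcp_pos: [0.6018, 0.049, 0.1199]
ee_rot: [0.8, 0.6, 0.0, 0.0]
force: [0.5, -0.4, 0.2]
grip_width: 0.087
```

Run:
```python
from h import *
go(.5224,.3192,.22)
```

```text
tcp [0.6018 0.049  0.1199] head 73.8 world d [-0.0794  0.2702  0.1001] tool d [ 0.2374 -0.1516 -0.1002]
```

>>> play_rows --deltas '[[[0, 0, -0.015], 0], [[0, 0, -0.035], 0], [[0, 0, -0.04], 0], [[0.0297, -0.019, 0], 0], [[0.0297, -0.019, 0], 0], [[0.0297, -0.019, 0], 0], [[0.0297, -0.019, 0], 0], [[0.0297, -0.019, 0], 0], [[0.0297, -0.019, 0], 0], [[0.0297, -0.019, 0], 0]]'

```text
t: 30.28
tcp_pos: [0.5312, 0.2871, 0.2096]
ee_rot: [0.8, 0.6, -0.0, 0.0]
force: [0.8, 0.7, -0.1]
grip_width: 0.081
```

>>> play_rows --deltas '[[[0.0297, -0.019, 0], 0], [[0, 0, 0], 0], [[0, 0, 0], 0], [[0, 0, 0], 0]]'

```text
t: 30.62
tcp_pos: [0.5221, 0.319, 0.2093]
ee_rot: [0.8, 0.601, -0.0, 0.0]
force: [-0.3, -0.9, -1.0]
grip_width: 0.085
```

Run:
```python
from h import *
snap('w15'); go(.5224,.3192,.1219)
```

```text
30.6167 [0.5221 0.319  0.2093] 73.81 0.028
tcp [0.5226 0.3181 0.2093] head 73.72 world d [-0.0002  0.0011 -0.0874] tool d [ 0.0011 -0.0005  0.0874]
```

View pics/w15.png

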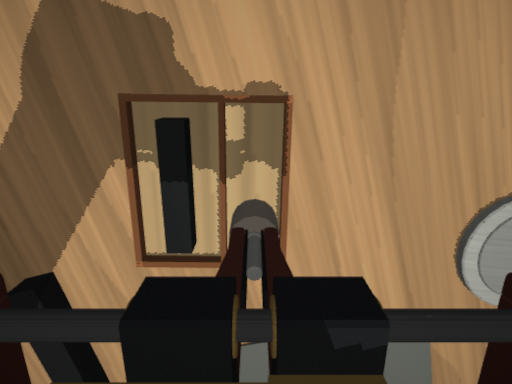

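>>> play_rows --deltas '[[[0, 0, 0.03], 0], [[0, 0, 0.025], 0], [[0, 0, 0.017], 0], [[0, 0, 0.006], 0], [[0, 0, 0], 0], [[0, 0, 0], 0], [[0, 0, 0], 0]]'

```text
t: 31.25
tcp_pos: [0.5229, 0.3196, 0.1329]
ee_rot: [0.8, 0.6, 0.001, 0.0]
force: [-0.1, 0.6, -0.9]
grip_width: 0.085
```

Run:
```python
from h import *
go(.5224,.3192,.1219)
```

```text
tcp [0.5229 0.3196 0.1329] head 73.75 world d [-0.0005 -0.0004 -0.011 ] tool d [-0.0006 -0.0004  0.011 ]
```

>>> play_rows --deltas '[[[0, 0, 0.006], 0], [[0, 0, 0.003], 0], [[0, 0, 0], 0], [[0, 0, 0.0015], 0], [[0, 0, 0], 0], [[0, 0, 0], 0]]'

```text
t: 31.75
tcp_pos: [0.5221, 0.3197, 0.1219]
ee_rot: [0.8, 0.6, 0.0, 0.0]
force: [-1.2, -1.9, 5.0]
grip_width: 0.078
```

>>> play_rows --deltas '[[[0, 0, 0], 0], [[0, 0, 0], 0], [[0, 0, 0], 0]]' --claw 0.25

```text
t: 32.0
tcp_pos: [0.5221, 0.3197, 0.1212]
ee_rot: [0.8, 0.6, 0.0, -0.0]
force: [0.0, 0.4, 0.2]
grip_width: 0.239
```

>>> play_rows --deltas '[[[0, 0, -0.015], 0], [[0, 0, -0.035], 0], [[0, 0, -0.04], 0], [[0, 0, -0.04], 0], [[0, 0, -0.03], 0], [[0, 0, 0], 0], [[0, 0, 0], 0], [[0, 0, 0], 0]]'

```text
t: 32.67
tcp_pos: [0.5217, 0.3192, 0.2811]
ee_rot: [0.8, 0.6, -0.0, 0.0]
force: [-0.4, 0.8, -0.5]
grip_width: 0.249
```

Run:
```python
from h import *
snap('w16'); 
for n in('scene','side'): cv2.imwrite(f'pics/{n}9.png',viewer.capture(n)[:,:,::-1])
```

```text
32.6667 [0.5217 0.3192 0.2811] 73.8 0.025
```

View pics/w16.png

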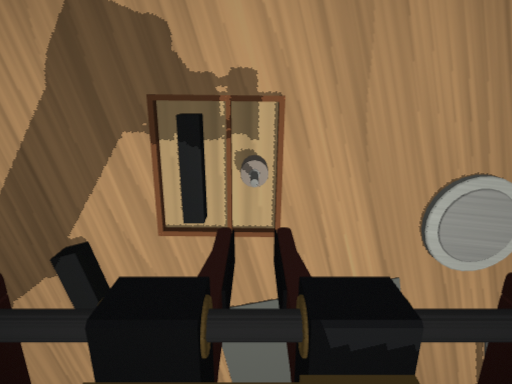

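View pics/scene9.png

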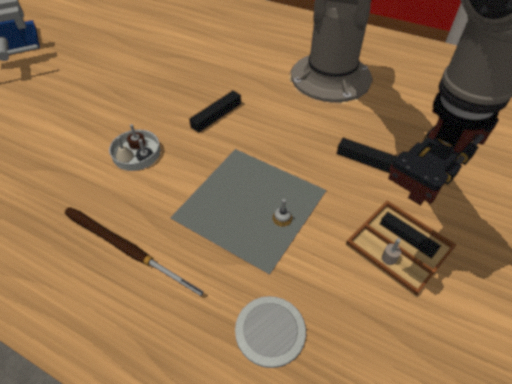

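View pics/side9.png

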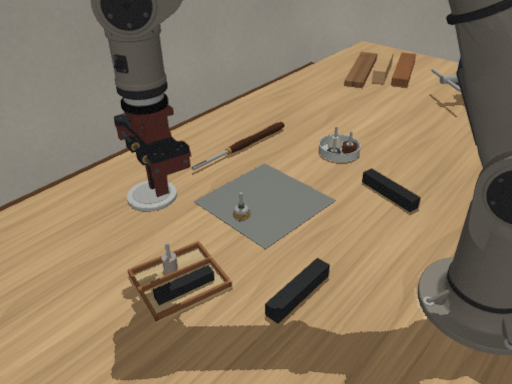

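Everything is in place. The stone is upright in the narrow compartment at (254,171). The brush, lid and gouge are at the same pixels as at the start. Handing in.

```bash
python3 -c "
from station import ctrl
print(ctrl.job_done())"
```

```text
the job is handed in; nothing more can be done
None
```

Both kits are made up and the job is handed in at about 33 s of the 134 s allowed; `job_done` gives no verdict.

- **Round tin:** I packed the flap wheel, then the felt cone, then the rubber disc, all shank up and side by side. The flap wheel measured (0.494, -0.326) and the cone (0.544, -0.324), within about 2 mm of plan. I checked the disc only by eye in the wrist picture.
- **Wooden tray:** The smallest stick then went in lengthwise and flat in the wide compartment, and the grinding stone stands shank up in the narrow one.
- **Setting down:** I lowered each piece until it touched (4 to 9 N at contact) before opening the gripper.

The last wrist, scene and side pictures show every piece in place. The cup brush, lid and gouge are where they started, and the gripper is clear of everything.

One reading disagreed: the rough first positions from the two fixed cameras differed by 5 to 20 mm. I worked from the wrist camera instead, and its overlays on the tin and tray fitted.

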